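# Drive a cross batten home in its tapered dovetail housing

## Robot

A 6-joint arm with a two-finger parallel gripper is mounted at the origin on a cart in front of the work surface, level with it; the furniture and walls round the work are solid. World frame = base frame: x ahead of the robot, y to its left, z up, the work surface at z = 0. Lengths are in mm, angles in rad, forces in N, time in s.
With the tool pointing down it reaches from about 350 to 775 mm from the base axis. Payload 7.3 kg.
Tool frame: the origin (TCP) lies at the very end of the fingers, on their centre line; the grasp point (between the pads) lies 19 mm behind it; z points along the fingers, y is the direction in which the jaws open and shut (so a half turn about z gives the same grasp; the last joint's range is limited). The gripper opens to 92 mm and grips with 3 to 60 N. Pads are 19 mm wide; open, the fingers measure 130 mm over their backs; the gripper's body (75 mm by 190 mm) begins 47 mm behind the grasp point.
Start: joints at [1.184, 0.342, 1.524, -0, 1.275, -0.146], TCP at [125.186, 509.876, 226.741] pointing down, gripper open.
Joint ranges: [-2.53, 2.53], [-0.77, 2.02], [0.04, 2.7], [-1, 4.14], [0.28, 2.66], [-3.11, 3.11]. Speed limits (rad/s): [2.57, 2.57, 3.14, 3.14, 3.14, 3.14].

## Interface

Orientations are given as [roll, pitch, yaw] about the fixed x, y, z axes, in that order (R = Rz(yaw) Ry(pitch) Rx(roll)).
In Python, from plant import bot gives the robot as it stands.
- The arm moves only by the tool arm_command, never from a script. Its argument "targets" is a list of rows, each an object of numbers: "x", "y", "z": the shift along the world's x, y, z in cm; "roll": the turn about the world's z in rad. In form: [{"x": .., "y": .., "z": .., "roll": ..}, ...]. A call has 1 to 8 rows; each row is the pose to reach, as a shift and turn from the pose commanded when the call began; what a row does not reach only later rows make up. A row lasts 1/12 s, in which the tool goes at most 41.7 mm and 7.16 degrees, less where a joint would pass 70% of its speed; a pose out of reach is approached as far as the arm can. A call with a gripper value outside its range is refused whole. "fingers" is the opening, from 0 (shut) to 1 (fully open), set as the call begins (left out, the last holds). The fingers move at their own pace and stop on an object; the grip force is fixed at half the most. Time passes only in rows, so rows that repeat a pose let the fingers close. It gives the time, the measured TCP pose, the force and the opening at its end, in the units of the state.
- bot.get_obs(): the state, without advancing time (a new reading comes with each control period).
- bot.capture(name): name is "scene" or "top"; returns a dict with "img" (400x640x3 uint8, blue, green, red), "fx", "fy", "cx", "cy" (pixels), "k1" (the pictures are not rectified: a ray, as slopes to the right and down, at radius r is drawn at 1 + k1 r^2 times it, then the intrinsics apply), "position" and "rotation" of the camera in the world. Camera axes: x right, y down, z forward; pixel columns grow to the right and rows downward; lengths in mm; the calibration is good to about 2 mm. A picture is of the moment at which its call begins. There is no depth.
- bot.close_job(): hands the job in, once; it reports no verdict.
The state is a dict: "time": time; "joint_positions": joint angles; "dq": joint speeds; "tau": joint torques, N m; "tool_pos": TCP position; "tcp_rot": TCP orientation; "contact_force": force on the tool from outside, world axes, zero at the start; "moment": the same for the moment, N m; "grip_width": finger opening in mm.
Only numpy, scipy, OpenCV 4.12 (cv2) and the standard library are available. Lean on these libraries where they do the work, as an engineer would, in place of code of your own. Each camera call takes 0.05 s, during which the arm holds its last target.

## Task

The small wooden panel lies back side up on the saw table, and one of its two cross battens still sticks out of its tapered dovetail housing. Push the panel square up against the rip fence so that it cannot run away, and push the projecting batten along its housing until it wedges tight, as far in as the other one. Leave the panel against the fence with both battens home and flat in their housings, and do not disturb the measuring and marking tools lying about.

Things in the scene. Friction and masses are not known exactly. Their poses are not given: they have to be found in the camera images.
- panel: Loose light-wood panel, 280 x 210 x 28 mm, 0.45 to 0.7 kg, flat on the table; 1 to 3 N slide it. Origin: centre of its underside. y points away from the rip fence, x along the fence (world yaw 0.26 when square to it), z up. Two dovetail housings, floor 16 mm above the table, cross it along y at x = -65 and +65 mm, 35 mm wide at the top at the +y edge (mouth), narrowing to 19 mm at the fence edge.
- panel_edge_mid (a point): Middle of the panel's +y edge face (the long edge away from the fence), half-way up (14 mm above the table), between the housings; plain edge 44 mm to either side. Axes as the panel's. The panel is waxed: pushed here towards the fence it turns square as its leading corner meets the fence, most easily if pushed a little towards the corner that lags.
- batten_1_end (a point): Middle of the wide end face (36 mm wide, flat from 16 to 48 mm above the table) of one batten, 36 mm above the table; y points out of that end, away from the fence. Both battens are alike, loose, medium wood, 200 mm long, 40 mm tall, tops 56 mm above the table, 0.08 kg. One is home at the start, the other projects 35 to 75 mm further; which is which varies.
- batten_2_end (a point): The same point of the other batten. A batten slides freely until the taper grips; about 15 N seats it and friction keeps it. Home, its wide end stands about 7 mm proud of the panel's +y edge (this point at y = 0.112 m in the panel's frame) and its narrow end 17 mm inside the fence-side edge.
- fence_side (a point): Point on the flat upright side of the fixed metal rip fence that faces the robot, 20 mm above the table; the side is 66 mm tall and runs 0.18 m from here towards the robot and over 0.3 m the other way. y points square away from it towards the panel, x along the fence away from the robot. The panel lies against the fence when its centre's y in this frame is 0.105 m.
- try_square: Bystander: try square with a beech stock and steel blade, 120 x 188 x 23 mm, lying flat. Origin: centre of its underside.
- pencil: Bystander: flat carpenter's pencil, 173 x 15 x 8 mm. Origin: centre of its underside.
- tape_measure: Bystander: tape measure, 40 x 80 x 68 mm, standing. Origin: centre of its underside.
There are look-alikes about, which are no part of the job. What is shaped like the part that bears batten_2_end but turquoise is not meant.

How it is judged (in metres and radians):
At the end, for the whole second after the job is handed in: Both battens are home: wide end at most 11 mm proud of the panel's +y edge (wedged at about 7 mm), not lifted over 4 mm, in line with the housing; the panel lies flat and still, square to the fence within 0.05 rad, its centre at most 113 mm from the fence (105 mm when touching) (y of each of batten_1_end, batten_2_end in the frame of panel below 0.116 m and z of each of batten_1_end, batten_2_end in the frame of panel below 0.04 m and angle between the y axis of each of batten_1_end, batten_2_end and the y axis of panel, either way round below 0.06 rad and angle between panel's own z axis and vertical below 0.05 rad and linear speed of panel below 0.01 m/s and y of panel in the frame of fence_side below 0.113 m and angle between the y axis of panel and the y axis of fence_side, either way round below 0.05 rad).
It fails at once if a measuring or marking tool lying about is moved more than 30 mm (distance of any of try_square, pencil, tape_measure from where it was at the start of the episode above 0.03 m).
It also fails if it takes over 45 s, if anything falls off the work surface, if the arm or the gripper's body presses on something with over 40 N, if the wrist force passes 120 N, or if a joint passes its speed limit or range.

## Working session

There is one attempt and no reset: what is moved stays moved. The work goes in short steps, Python scripts to look and compute and a tool call to move; the robot and the scene stay as the last step left them, time stands still between calls to the robot, and variables do not carry over. Pictures are saved under pics/ and viewed, and the job is handed in when it is done.

Besides the shell and the picture viewer there is one more tool, called after "Call:" by a JSON object that holds its "name" and its "arguments". arm_command: Moves the arm, as the interface text tells. Its arguments: {"type":"object","properties":{"targets":{"type":"array","items":{"type":"object","properties":{"x":{"type":"number"},"y":{"type":"number"},"z":{"type":"number"},"roll":{"type":"number"}}}},"fingers":{"type":"number"}},"required":["targets"]}

```bash
mkdir -p pics; ls
python3 - <<'E'
from plant import bot
import cv2,pickle
for n in("scene","top"):
    c=bot.capture(n); cv2.imwrite(f"pics/{n}0.png",c["img"]); pickle.dump(c,open(f"{n}0.pkl","wb"))
    print({k:v for k,v in c.items() if k!="img"})
print(bot.get_obs())
E
```

```text
pics
{'fx': 363.19025279067404, 'fy': 363.19025279067404, 'cx': 316.6489621261406, 'cy': 203.71316058493662, 'k1': -0.07729090465672514, 'position': array([ -93.97961001, -546.0296865 ,  433.84873474]), 'rotation': array([-1.99929768, -0.01975693, -0.93912473])}
{'fx': 412.6635627147302, 'fy': 412.6635627147302, 'cx': 316.53795482530717, 'cy': 202.5936930384372, 'k1': 0.03409606480664141, 'position': array([ 404.52426815,  -71.5968678 , 1281.44273278]), 'rotation': array([-3.01225764,  0.00706649, -1.56001204])}
{'time': 0.1, 'joint_positions': array([ 1.18397975e+00,  3.42679244e-01,  1.52493121e+00, -8.16892661e-06,
        1.27538424e+00, -1.45999156e-01]), 'dq': array([ 3.52145825e-04, -2.56896715e-03, -1.90756639e-03, -2.78622148e-05,
        2.77610708e-03, -5.75989392e-04]), 'tau': array([ 2.10968596e-03, -4.31990504e+01, -2.44698966e+01,  7.19085149e-02,
        5.25523850e-02, -2.07569190e-05]), 'tool_pos': array([125.05253896, 509.51497521, 226.09746619]), 'tcp_rot': array([-3.14020440e+00, -1.96241292e-04,  2.90077749e+00]), 'contact_force': array([-1.24614389,  0.0145262 , -0.21502475]), 'moment': array([-0.01566177,  0.00084676, -0.01557621]), 'grip_width': 91.69350907764368}
```

View pics/top0.png

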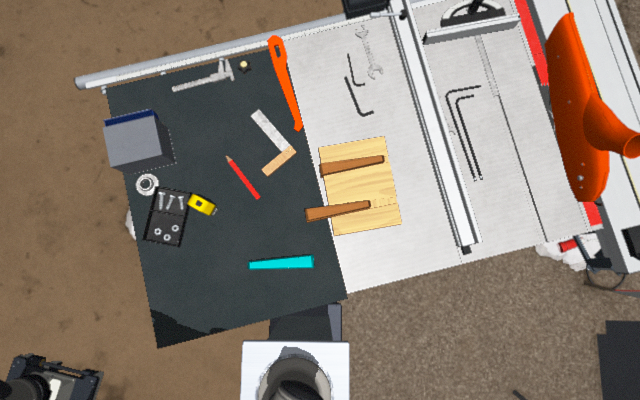

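View pics/scene0.png

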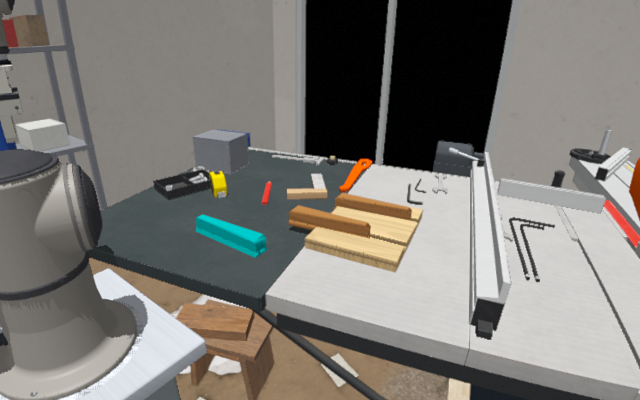

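```bash
cat > h.py <<'E'
import numpy as np,cv2
from scipy.spatial.transform import Rotation as R
def ray(c,uv):
    uv=np.atleast_2d(uv).astype(float)
    K=np.array([[c["fx"],0,c["cx"]],[0,c["fy"],c["cy"]],[0,0,1]])
    n=cv2.undistortPoints(uv.reshape(-1,1,2),K,np.array([c["k1"],0,0,0,0.])).reshape(-1,2)
    d=np.c_[n,np.ones(len(n))]@R.from_euler("xyz",c["rotation"]).as_matrix().T
    return c["position"],d
def on(c,uv,z):
    p,d=ray(c,uv); return p+d*((z-p[2])/d[:,2])[:,None]
YAW=.26
X=np.array([np.cos(YAW),np.sin(YAW),0]);Y=np.array([-np.sin(YAW),np.cos(YAW),0])
E
python3 - <<'E'
import pickle,cv2
a=pickle.load(open("top0.pkl","rb"))["img"]
cv2.imwrite("pics/crop1.png",cv2.resize(a[100:290,225:425],None,fx=4,fy=3.15*4/3.15*0.78,interpolation=cv2.INTER_CUBIC) if 0 else cv2.resize(a[110:260,230:420],None,fx=4,fy=4,interpolation=cv2.INTER_CUBIC))
cv2.imwrite("pics/crop2.png",cv2.resize(a[0:260,370:500],None,fx=2.3,fy=2.3,interpolation=cv2.INTER_CUBIC))
b=pickle.load(open("scene0.pkl","rb"))["img"]
cv2.imwrite("pics/crop3.png",cv2.resize(b[150:290,250:450],None,fx=4,fy=4,interpolation=cv2.INTER_CUBIC))
E
```

```text
(no output)
```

View pics/crop1.png

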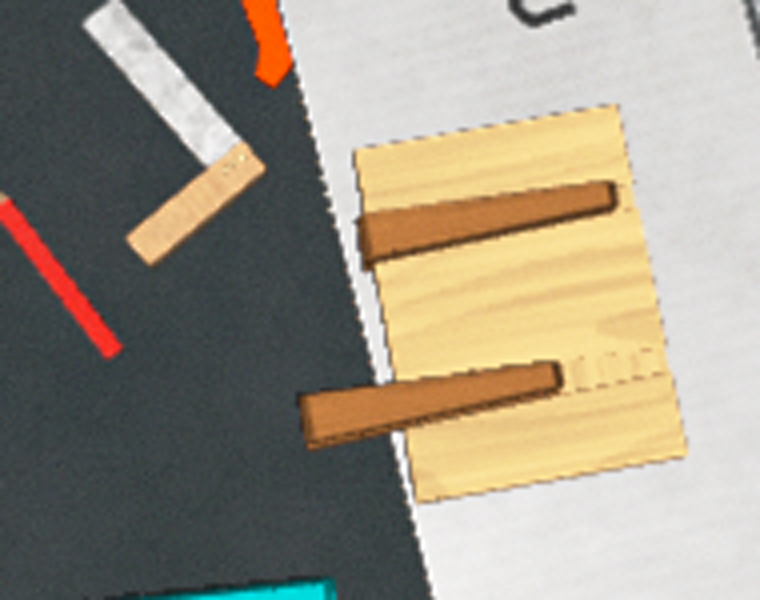

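View pics/crop2.png

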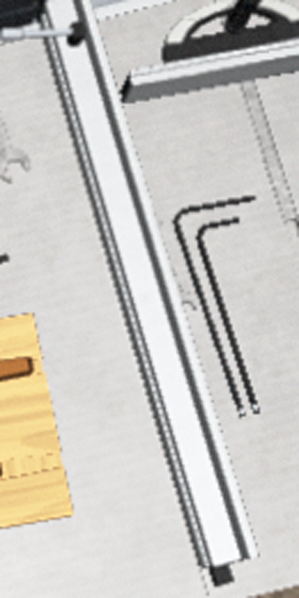

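View pics/crop3.png

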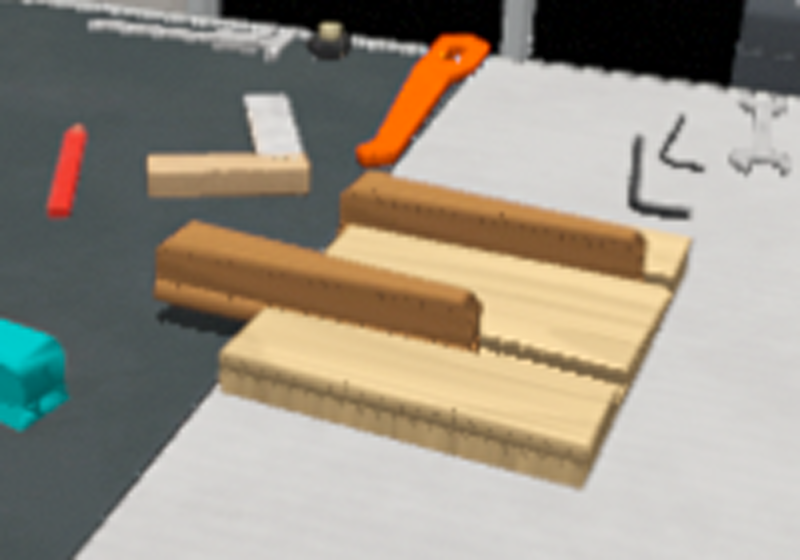

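Run:
```python
import pickle;from h import *
c=pickle.load(open("top0.pkl","rb"))
o=np.array([230,110])
p=on(c,np.array([[355,150],[617,103],[687,457],[418,500]])/4+o,28)
print("corners",p.round(1)); m=p.mean(0);print("centre",m.round(1))
print("edge yaws",[np.arctan2(*(v[[1,0]])).round(3) for v in (p[0]-p[3],p[1]-p[2])],[np.arctan2(-v[0],v[1]).round(3) for v in (p[0]-p[1],p[3]-p[2])], [np.linalg.norm(v).round(1) for v in (p[0]-p[3],p[0]-p[1])])
for s in ([[300,395],[308,443],[553,362],[560,388]],[[362,215],[370,263],[610,182],[613,206]]):
    q=on(c,np.array(s)/4+o,56);print("batten",q.round(1),"Ycoord wide",((q[:2].mean(0)-m)@Y).round(1))
print("tools sq corners",on(c,np.array([[127,240],[150,265],[265,170],[83,22],[122,350]])/4+o,15).round(0))
g=cv2.cvtColor(c["img"],cv2.COLOR_BGR2GRAY)
for r in (60,100,140,180,220):
    x0=int(400+ (r)*0.27)
    print(r,x0-0,g[r,x0-15:x0+40].tolist())
```

```text
corners [[ 740.6  -66.    28. ]
 [ 779.8 -269.9   28. ]
 [ 503.8 -320.2   28. ]
 [ 469.  -116.5   28. ]]
centre [ 623.3 -193.1   28. ]
edge yaws [np.float64(0.184), np.float64(0.18)] [np.float64(0.19), np.float64(0.169)] [np.float64(276.3), np.float64(207.7)]
batten [[ 544.9  -26.9   56. ]
 [ 509.   -33.4   56. ]
 [ 571.7 -215.9   56. ]
 [ 552.1 -221.    56. ]] Ycoord wide 182.3
batten [[ 682.6  -71.9   56. ]
 [ 645.7  -78.3   56. ]
 [ 709.8 -259.7   56. ]
 [ 691.2 -261.8   56. ]] Ycoord wide 103.5
tools sq corners [[670. 112.  15.]
 [651.  93.  15.]
 [727.   5.  15.]
 [846. 151.  15.]
 [583. 113.  15.]]
60 416 [159, 95, 120, 189, 180, 110, 190, 238, 239, 237, 238, 236, 236, 238, 238, 237, 238, 231, 177, 92, 83, 110, 188, 240, 238, 231, 203, 205, 205, 207, 207, 207, 206, 211, 208, 211, 215, 213, 212, 210, 211, 208, 211, 206, 209, 208, 207, 209, 213, 210, 212, 210, 209, 208, 211]
100 427 [176, 110, 91, 142, 178, 142, 116, 207, 243, 242, 241, 242, 242, 242, 241, 241, 241, 242, 235, 179, 94, 82, 116, 195, 238, 238, 231, 214, 212, 215, 213, 208, 211, 181, 71, 49, 102, 183, 216, 218, 216,
[... 202 characters left out ...]
 241, 243, 240, 234, 216, 218, 218, 218, 217, 217, 216, 186, 70, 53, 112, 191, 211, 212, 193, 73, 52, 103, 196, 219, 217, 213, 216, 209, 216]
180 448 [220, 222, 222, 160, 86, 89, 154, 173, 133, 126, 223, 248, 246, 245, 246, 247, 246, 246, 245, 244, 246, 246, 218, 102, 82, 99, 184, 244, 243, 241, 231, 211, 214, 215, 214, 215, 213, 218, 220, 219, 196, 96, 105, 128, 209, 220, 220, 209, 208, 205, 212, 209, 210, 210, 211]
220 459 [224, 222, 225, 227, 177, 91, 85, 156, 181, 139, 121, 214, 248, 247, 246, 247, 247, 247, 246, 248, 247, 248, 249, 233, 114, 82, 81, 132, 218, 245, 245, 230, 173, 216, 223, 221, 221, 222, 223, 222, 220, 221, 221, 221, 219, 219, 218, 218, 219, 218, 221, 219, 218, 218, 216]
```

Run:
```python
import pickle;from h import *
c=pickle.load(open("top0.pkl","rb"))
a=on(c,[[427-15+.5,100],[437-13,140],[448-12+.2,180],[459-11+.2,220]],0)
b=on(c,[[427-8.5,100],[437-6.5,140],[448-5.5,180],[459-4.5,220]],66)
print("base Y",(a@Y).round(1),"top Y",(b@Y).round(1), "base yaw",np.arctan2(a[0,1]-a[3,1],a[0,0]-a[3,0]),"near end", on(c,[[460,245.7]],0))
d=pickle.load(open("scene0.pkl","rb"))
p=np.array([[740.6,-66],[779.8,-269.9],[503.8,-320.2],[469,-116.5]])
print("corner Y",p@Y[:2],p@X[:2])
yw=.181;y2=np.array([-np.sin(yw),np.cos(yw)]);x2=np.array([np.cos(yw),np.sin(yw)])
m=p.mean(0)
for q in ([526.9,-30.1],[664.2,-75.1]): print((np.array(q)-m)@x2,(np.array(q)-m)@y2)
```

```text
base Y [-586.8 -586.  -587.  -587.1] top Y [-583.1 -583.5 -583.7 -583.6] base yaw 0.2608813590543924 near end [[ 442.04863334 -502.39647911    0.        ]]
corner Y [-254.17559529 -461.30006946 -438.95525304 -233.15521129] [698.74110138 684.20486399 404.55007827 423.28701545]
-65.47405307644198 177.73972789937326
61.482437911375044 108.75901033235782
```

Candidates: the brown bars at top-view px (353,165) (home) and (340,212) (projecting) sit in the panel's housings. The turquoise bar at (280,263) has the same shape but is the look-alike. The enlarged crops confirm the two brown ones are the battens. The projecting one sits at panel x = -65 mm, about 70 mm out. The panel's yaw is about 0.18, and it lies about 120 mm short of the fence.

Call:
{"name": "arm_command", "arguments": {"targets": [{"x": 47.3, "y": -56.2, "z": 0, "roll": -1.07}, {"x": 47.3, "y": -56.2, "z": 0, "roll": -1.07}, {"x": 47.3, "y": -56.2, "z": 0, "roll": -1.07}, {"x": 47.3, "y": -56.2, "z": 0, "roll": -1.07}, {"x": 47.3, "y": -56.2, "z": 0, "roll": -1.07}, {"x": 47.3, "y": -56.2, "z": 0, "roll": -1.07}, {"x": 47.3, "y": -56.2, "z": 0, "roll": -1.07}, {"x": 47.3, "y": -56.2, "z": 0, "roll": -1.07}], "fingers": 0}}

```text
time: 0.77
tool_pos: [340.5, 253.0, 226.7]
tcp_rot: [-3.142, -0.0, 1.895]
contact_force: [1.2, 1.4, 0.2]
grip_width: 43.1
```

Call:
{"name": "arm_command", "arguments": {"targets": [{"x": 25.0, "y": -30.0, "z": 0, "roll": -0.06}, {"x": 25.0, "y": -30.0, "z": 0, "roll": -0.06}, {"x": 25.0, "y": -30.0, "z": 0, "roll": -0.06}, {"x": 25.0, "y": -30.0, "z": 0, "roll": -0.06}, {"x": 25.0, "y": -30.0, "z": 0, "roll": -0.06}, {"x": 25.0, "y": -30.0, "z": 0, "roll": -0.06}, {"x": 25.0, "y": -30.0, "z": 0, "roll": -0.06}, {"x": 25.0, "y": -30.0, "z": 0, "roll": -0.06}]}}

```text
time: 1.43
tool_pos: [554.0, -3.1, 226.4]
tcp_rot: [-3.141, -0.0, 1.84]
contact_force: [0.8, 0.1, 1.0]
grip_width: 0.2
```

Call:
{"name": "arm_command", "arguments": {"targets": [{"x": 4.2, "y": -4.7, "z": -6, "roll": -0.01}, {"x": 4.2, "y": -4.7, "z": -10, "roll": -0.01}, {"x": 4.2, "y": -4.7, "z": -12, "roll": -0.01}, {"x": 4.2, "y": -4.7, "z": -12, "roll": -0.01}, {"x": 4.2, "y": -4.7, "z": -12, "roll": -0.01}, {"x": 4.2, "y": -4.7, "z": -12, "roll": -0.01}]}}

```text
time: 1.93
tool_pos: [594.8, -48.2, 106.0]
tcp_rot: [-3.14, -0.001, 1.83]
contact_force: [0.0, -0.3, 1.0]
grip_width: 0.1
```

Run:
```python
from plant import bot
import cv2,pickle
for n in("scene","top"):
    c=bot.capture(n); pickle.dump(c,open(f"{n}1.pkl","wb"))
    i=c["img"][130:290,230:450]; cv2.imwrite(f"pics/{n}1.png",cv2.resize(i,None,fx=3.5,fy=3.5,interpolation=cv2.INTER_CUBIC))
o=bot.get_obs();print(o["tool_pos"],o["tcp_rot"],o["joint_positions"],o["contact_force"])
```

```text
[596.0455438  -47.97184674 108.48674089] [3.13900923e+00 1.14933668e-03 1.83125917e+00] [-2.08501941e-01  5.82849488e-01  1.47565086e+00  1.61392914e-04
  1.08026835e+00 -4.69042098e-01] [-0.22107029  0.42579506  0.64383837]
```

View pics/scene1.png

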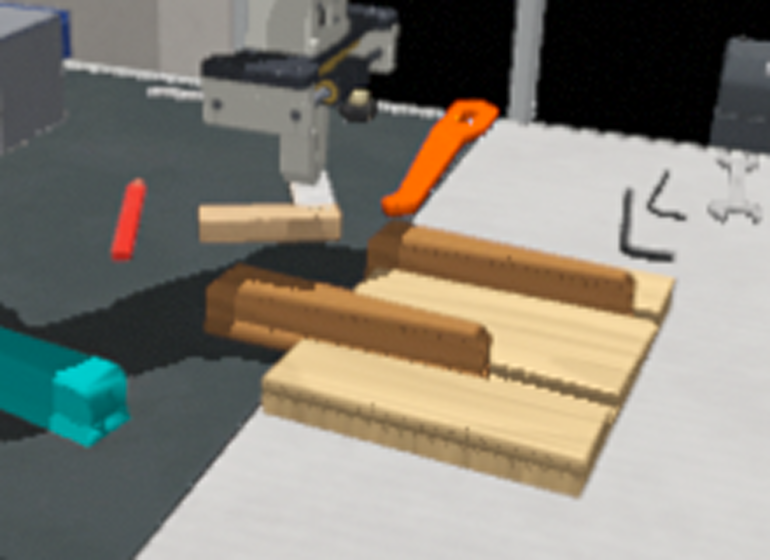

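View pics/top1.png

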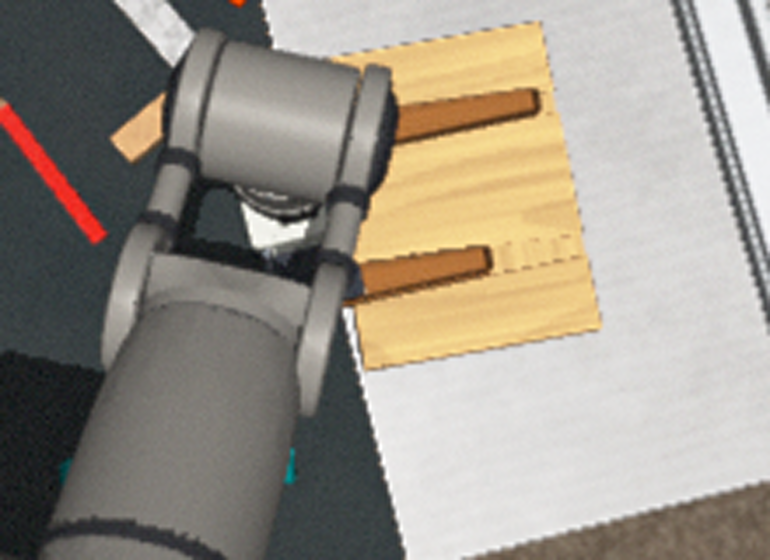

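Call:
{"name": "arm_command", "arguments": {"targets": [{"x": -0.8, "y": -0.2, "z": -3.5, "roll": 0}, {"x": -0.8, "y": -0.2, "z": -7, "roll": 0}, {"x": -0.8, "y": -0.2, "z": -9.5, "roll": 0}, {"x": -0.8, "y": -0.2, "z": -9.5, "roll": 0}, {"x": -0.6, "y": -1.1, "z": -9.5, "roll": 0}, {"x": -0.3, "y": -2.1, "z": -9.5, "roll": 0}, {"x": 0.0, "y": -3.1, "z": -9.5, "roll": 0}, {"x": 0.0, "y": -3.1, "z": -9.5, "roll": 0}]}}

```text
time: 2.7
tool_pos: [597.5, -82.0, 14.2]
tcp_rot: [3.137, 0.003, 1.829]
contact_force: [-0.8, 0.4, 0.5]
grip_width: 0.8
```

Call:
{"name": "arm_command", "arguments": {"targets": [{"x": 0.26, "y": -0.97, "z": 0, "roll": 0}, {"x": 0.51, "y": -1.93, "z": 0, "roll": 0}, {"x": 0.77, "y": -2.9, "z": 0, "roll": 0}, {"x": 1.03, "y": -3.87, "z": 0, "roll": 0}, {"x": 1.29, "y": -4.83, "z": 0, "roll": 0}, {"x": 1.54, "y": -5.8, "z": 0, "roll": 0}, {"x": 1.8, "y": -6.76, "z": 0, "roll": 0}, {"x": 2.06, "y": -7.73, "z": 0, "roll": 0}]}}

```text
time: 3.37
tool_pos: [615.9, -157.5, 11.6]
tcp_rot: [-3.141, -0.0, 1.831]
contact_force: [-0.9, 3.5, 1.6]
grip_width: 0.4
```

Run:
```python
from plant import bot
from h import *
import cv2,pickle
for n in("scene","top"):
    c=bot.capture(n); pickle.dump(c,open(f"{n}2.pkl","wb"))
    i=c["img"][110:290,250:490]; cv2.imwrite(f"pics/{n}2.png",cv2.resize(i,None,fx=3.2,fy=3.2,interpolation=cv2.INTER_CUBIC))
o=bot.get_obs();print(o["tool_pos"],o["tool_pos"]@Y,o["contact_force"],o["contact_force"]@Y)
```

```text
[ 616.55445561 -158.99731105   11.71952518] -312.1575676733323 [-0.08108793  0.02975028 -0.87266941] 0.04959650039795944
```

View pics/scene2.png

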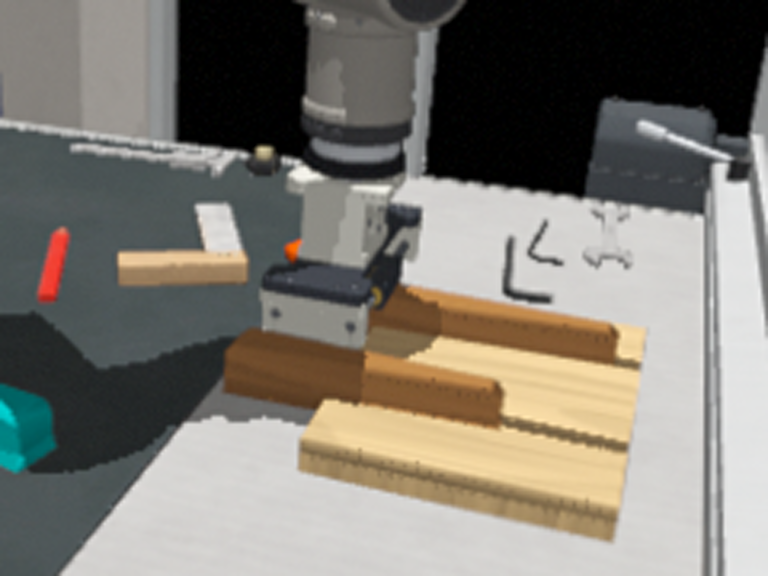

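View pics/top2.png

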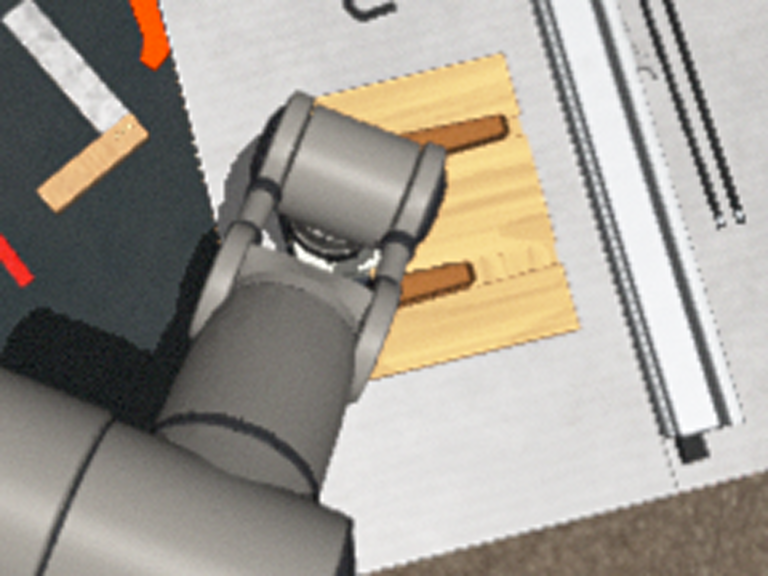

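The panel is sliding and squaring up: its fence-side edge (scaled px (505,55)–(578,328)) is nearly parallel to the fence. About 53 mm is left.

Call:
{"name": "arm_command", "arguments": {"targets": [{"x": 0.2, "y": -0.8, "z": 0, "roll": 0}, {"x": 0.4, "y": -1.6, "z": 0, "roll": 0}, {"x": 0.63, "y": -2.35, "z": 0, "roll": 0}, {"x": 0.85, "y": -3.15, "z": 0, "roll": 0}, {"x": 1.05, "y": -3.9, "z": 0, "roll": 0}, {"x": 1.15, "y": -4.3, "z": 0, "roll": 0}, {"x": 1.2, "y": -4.55, "z": 0, "roll": 0}, {"x": 1.25, "y": -4.75, "z": 0, "roll": 0}]}}

```text
time: 4.13
tool_pos: [628.3, -204.3, 11.6]
tcp_rot: [-3.142, -0.0, 1.83]
contact_force: [-0.5, 2.2, -0.7]
grip_width: 0.4
```

Call:
{"name": "arm_command", "arguments": {"targets": [{"x": 0.05, "y": -0.2, "z": 0, "roll": 0}, {"x": 0.1, "y": -0.4, "z": 0, "roll": 0}, {"x": 0.1, "y": -0.4, "z": 0, "roll": 0}]}}

```text
time: 4.38
tool_pos: [629.2, -207.8, 11.7]
tcp_rot: [-3.141, -0.001, 1.831]
contact_force: [-1.4, 2.9, -0.6]
grip_width: 0.4
```

Call:
{"name": "arm_command", "arguments": {"targets": [{"x": 0.05, "y": -0.2, "z": 0, "roll": 0}, {"x": 0.07, "y": -0.3, "z": 0, "roll": 0}, {"x": 0.07, "y": -0.3, "z": 0, "roll": 0}]}}

```text
time: 4.63
tool_pos: [629.1, -207.9, 11.7]
tcp_rot: [-3.14, -0.005, 1.831]
contact_force: [-3.3, 12.7, 4.0]
grip_width: 0.4
```

Call:
{"name": "arm_command", "arguments": {"targets": [{"x": 0.05, "y": -0.2, "z": 0, "roll": 0}, {"x": 0.05, "y": -0.2, "z": 0, "roll": 0}]}}

```text
time: 4.8
tool_pos: [629.1, -207.9, 11.7]
tcp_rot: [-3.139, -0.009, 1.832]
contact_force: [-4.9, 20.0, 7.8]
grip_width: 0.6
```

Call:
{"name": "arm_command", "arguments": {"targets": [{"x": -0.3, "y": 1.0, "z": 0, "roll": 0}, {"x": -1.2, "y": 4.4, "z": 0, "roll": 0}, {"x": -2.1, "y": 7.8, "z": 0, "roll": 0}, {"x": -2.7, "y": 10.2, "z": 1.4, "roll": 0}, {"x": -2.7, "y": 10.2, "z": 1.4, "roll": 0}, {"x": -5.6, "y": 9.4, "z": 1.4, "roll": 0}, {"x": -8.2, "y": 8.7, "z": 1.4, "roll": 0}, {"x": -8.2, "y": 8.7, "z": 1.4, "roll": 0}]}}

```text
time: 5.47
tool_pos: [544.6, -126.9, 25.6]
tcp_rot: [-3.138, -0.001, 1.83]
contact_force: [-0.2, -0.4, 0.1]
grip_width: -0.1
```

Run:
```python
from plant import bot
from h import *
import cv2,pickle
for n in("scene","top"):
    c=bot.capture(n); pickle.dump(c,open(f"{n}3.pkl","wb"))
    i=c["img"][110:290,250:490]; cv2.imwrite(f"pics/{n}3.png",cv2.resize(i,None,fx=3.2,fy=3.2,interpolation=cv2.INTER_CUBIC))
o=bot.get_obs();print(o["tool_pos"],o["tool_pos"]@X,o["tool_pos"]@Y,o["contact_force"],o["contact_force"]@Y)
```

```text
[ 548.99367911 -127.174279     26.4442246 ] 497.8479557178809 -264.0355467166661 [ 0.24470164 -0.7036381  -0.58393328] -0.7428968393369912
```

View pics/scene3.png

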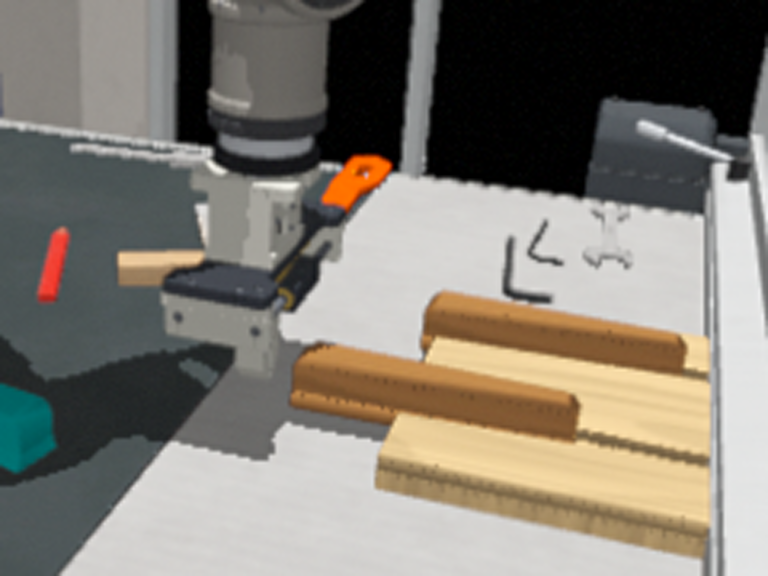

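View pics/top3.png

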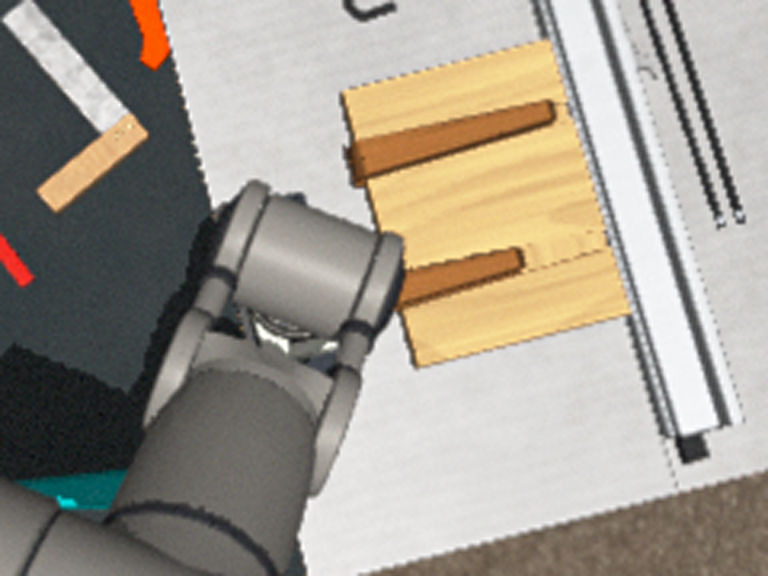

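Run:
```python
import pickle;from h import *
c=pickle.load(open("top3.pkl","rb"));o=np.array([250,110])
p=on(c,np.array([[343,93],[550,40],[630,313],[417,367]])/3.2+o,28)
print(np.c_[p@X,p@Y].round(1),p.mean(0)@X,p.mean(0)@Y+584)
v=p[0]-p[3];print(np.arctan2(v[1],v[0]))
q=on(c,np.array([[522,249],[522,268],[353,145],[358,184],[553,100],[553,120]])/3.2+o,56);print(np.c_[q@X,q@Y].round(1))
```

```text
[[ 695.  -377. ]
 [ 695.8 -586.1]
 [ 419.1 -584.9]
 [ 419.2 -375.7]] 557.2860867763271 103.0861428431889
0.2554039443029237
[[ 500.7 -495.7]
 [ 483.4 -490.7]
 [ 636.5 -368.5]
 [ 598.9 -363.3]
 [ 631.3 -563.4]
 [ 612.6 -558. ]]
```

Call:
{"name": "arm_command", "arguments": {"targets": [{"x": -0.2, "y": -1.1, "z": 0, "roll": 0}, {"x": 0.05, "y": -2.05, "z": 0, "roll": 0}, {"x": 0.3, "y": -3.0, "z": 0, "roll": 0}, {"x": 0.55, "y": -4.0, "z": 0, "roll": 0}, {"x": 0.8, "y": -4.95, "z": 0, "roll": 0}, {"x": 1.05, "y": -5.9, "z": 0, "roll": 0}, {"x": 1.3, "y": -6.9, "z": 0, "roll": 0}, {"x": 1.55, "y": -7.85, "z": 0, "roll": 0}]}}

```text
time: 6.23
tool_pos: [564.3, -205.7, 25.6]
tcp_rot: [-3.142, 0.0, 1.831]
contact_force: [-0.1, 0.3, -0.0]
grip_width: 0.5
```

Call:
{"name": "arm_command", "arguments": {"targets": [{"x": 0.05, "y": -0.2, "z": 0, "roll": 0}, {"x": 0.1, "y": -0.4, "z": 0, "roll": 0}, {"x": 0.1, "y": -0.4, "z": 0, "roll": 0}]}}

```text
time: 6.48
tool_pos: [565.0, -208.8, 25.6]
tcp_rot: [-3.142, -0.0, 1.831]
contact_force: [0.9, 0.7, -0.0]
grip_width: 0.3
```

Call:
{"name": "arm_command", "arguments": {"targets": [{"x": 0.05, "y": -0.2, "z": 0, "roll": 0}, {"x": 0.1, "y": -0.4, "z": 0, "roll": 0}, {"x": 0.13, "y": -0.5, "z": 0, "roll": 0}, {"x": 0.13, "y": -0.5, "z": 0, "roll": 0}]}}

```text
time: 6.82
tool_pos: [566.3, -213.5, 25.8]
tcp_rot: [3.142, 0.0, 1.831]
contact_force: [1.4, -0.4, -0.7]
grip_width: 0.4
```

Call:
{"name": "arm_command", "arguments": {"targets": [{"x": 0.05, "y": -0.2, "z": 0, "roll": 0}, {"x": 0.05, "y": -0.2, "z": 0, "roll": 0}]}}

```text
time: 6.98
tool_pos: [566.9, -215.7, 25.8]
tcp_rot: [3.141, 0.0, 1.831]
contact_force: [0.1, 0.4, -0.4]
grip_width: 0.4
```

Call:
{"name": "arm_command", "arguments": {"targets": [{"x": 0.05, "y": -0.2, "z": 0, "roll": 0}, {"x": 0.05, "y": -0.2, "z": 0, "roll": 0}]}}

```text
time: 7.15
tool_pos: [567.0, -216.5, 25.7]
tcp_rot: [-3.141, -0.002, 1.831]
contact_force: [-0.6, 4.4, 2.8]
grip_width: 0.7
```

Force is starting to build at TCP Y ≈ -355, as predicted. I'll press on to about 20–25 N.

Call:
{"name": "arm_command", "arguments": {"targets": [{"x": 0.05, "y": -0.2, "z": 0, "roll": 0}, {"x": 0.08, "y": -0.3, "z": 0, "roll": 0}, {"x": 0.08, "y": -0.3, "z": 0, "roll": 0}]}}

```text
time: 7.4
tool_pos: [567.0, -216.6, 25.8]
tcp_rot: [-3.14, -0.007, 1.831]
contact_force: [-2.8, 15.1, 8.5]
grip_width: 0.5
```

Call:
{"name": "arm_command", "arguments": {"targets": [{"x": 0.05, "y": -0.2, "z": 0, "roll": 0}, {"x": 0.05, "y": -0.2, "z": 0, "roll": 0}]}}

```text
time: 7.57
tool_pos: [567.0, -216.7, 25.8]
tcp_rot: [-3.139, -0.01, 1.831]
contact_force: [-4.0, 21.8, 10.7]
grip_width: 0.4
```

Call:
{"name": "arm_command", "arguments": {"targets": [{"x": -0.25, "y": 1.0, "z": 0, "roll": 0}, {"x": -1.0, "y": 4.0, "z": 0, "roll": 0}, {"x": -1.8, "y": 7.0, "z": 3, "roll": 0}, {"x": -2.6, "y": 10.0, "z": 6, "roll": 0}, {"x": -4, "y": 12.5, "z": 9, "roll": 0}, {"x": -6, "y": 16, "z": 10, "roll": 0}, {"x": -8, "y": 19, "z": 11, "roll": 0}, {"x": -8, "y": 19, "z": 11, "roll": 0}]}}

```text
time: 8.23
tool_pos: [485.8, -28.1, 137.8]
tcp_rot: [3.141, -0.001, 1.834]
contact_force: [0.6, 0.1, -0.3]
grip_width: 0.5
```

Run:
```python
from plant import bot
from h import *
import cv2,pickle
for n in("scene","top"):
    c=bot.capture(n); pickle.dump(c,open(f"{n}4.pkl","wb"))
    i=c["img"][110:250,320:480] if n=="top" else c["img"][170:290,330:490]; cv2.imwrite(f"pics/{n}4.png",cv2.resize(i,None,fx=4,fy=4,interpolation=cv2.INTER_CUBIC))
o=bot.get_obs();print(o["tool_pos"],o["contact_force"])
```

```text
[488.72066743 -31.74222401 136.71274686] [ 0.15693619 -0.67284131 -0.07293684]
```

View pics/scene4.png

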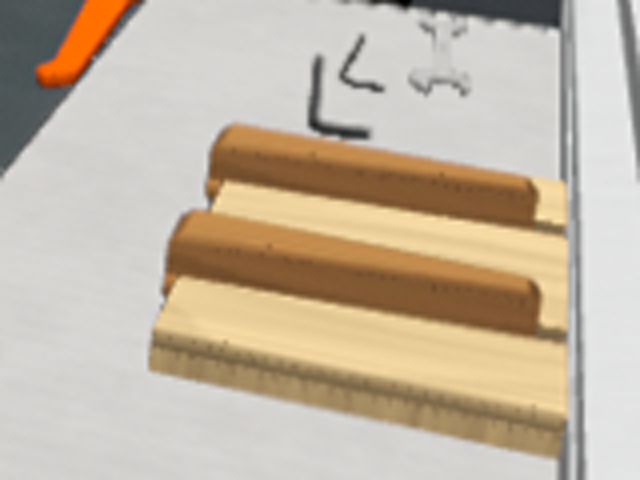

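View pics/top4.png

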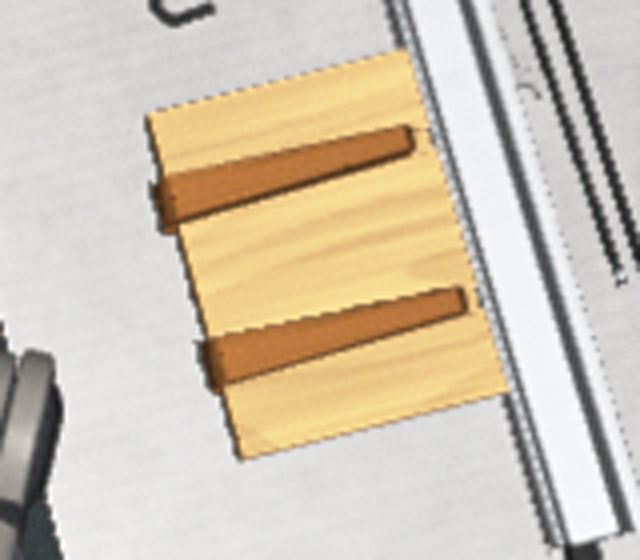

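Run:
```python
import pickle;from h import *
c=pickle.load(open("top4.pkl","rb"));o=np.array([320,110])
p=on(c,np.array([[148,116],[407,50],[508,388],[241,460]])/4+o,28)
m=p.mean(0)
print((np.c_[p@X,p@Y]).round(1),m@Y+584)
for a,b in((0,3),(1,2)):
    v=p[a]-p[b];print(np.arctan2(v[1],v[0]).round(3))
q=on(c,np.array([[153,185],[165,230],[410,126],[410,150],[204,342],[215,389],[464,288],[464,312]])/4+o,56)
print((np.c_[(q-m)@X,(q-m)@Y]).round(1))
# movement of tools / home batten between frames
a=cv2.cvtColor(pickle.load(open("top0.pkl","rb"))["img"],cv2.COLOR_BGR2HSV);b=cv2.cvtColor(c["img"],cv2.COLOR_BGR2HSV)
for n,lo,hi,roi in(("pencil",(0,180,120),(8,255,255),(140,215,215,270)),("tape",(20,150,120),(35,255,255),(180,225,180,225)),("square",(8,60,120),(20,160,255),(135,185,255,300))):
    r=[]
    for i in(a,b):
        k=cv2.inRange(i,lo,hi)[roi[0]:roi[1],roi[2]:roi[3]];M=cv2.moments(k,True);r.append((round(M["m10"]/M["m00"],1),round(M["m01"]/M["m00"],1),M["m00"]) if M["m00"] else None)
    print(n,r)
```

```text
[[ 695.3 -376.5]
 [ 695.9 -585.7]
 [ 421.4 -586. ]
 [ 418.4 -375.3]] 103.14841356970948
0.256
0.261
[[ 77.5 119.1]
 [ 41.6 119.4]
 [ 73.1 -81.4]
 [ 55.1 -76.2]
 [-48.3 113.3]
 [-84.5 114.7]
 [-57.  -85.8]
 [-74.5 -80.6]]
pencil [(29.3, 39.4, 216.0), (29.1, 39.2, 217.0)]
tape [(20.7, 24.4, 299.0), (20.7, 24.4, 297.0)]
square [(23.2, 25.6, 383.0), (23.3, 25.6, 380.0)]
```

The panel is square and against the fence, and the tools haven't moved. The far batten, though, now reads about 5 mm further out than the near one (119 vs 114 mm). It may have lagged when the panel was pushed, so I'll seat it the same way.

Call:
{"name": "arm_command", "arguments": {"targets": [{"x": 3.5, "y": -2.2, "z": 0, "roll": 0}, {"x": 7, "y": -4.4, "z": 0, "roll": 0}, {"x": 10.5, "y": -6.5, "z": 0, "roll": 0}, {"x": 14, "y": -8.7, "z": 0, "roll": 0}, {"x": 17.5, "y": -10.9, "z": 0, "roll": 0}, {"x": 19.4, "y": -12, "z": 0, "roll": 0}, {"x": 19.4, "y": -12, "z": 0, "roll": 0}, {"x": 19.4, "y": -12, "z": 0, "roll": 0}]}}

```text
time: 9.0
tool_pos: [682.8, -154.5, 133.5]
tcp_rot: [-3.14, -0.001, 1.829]
contact_force: [-0.4, 1.0, -0.3]
grip_width: 0.4
```

Call:
{"name": "arm_command", "arguments": {"targets": [{"x": 0, "y": 0, "z": -4, "roll": 0}, {"x": 0, "y": 0, "z": -8, "roll": 0}, {"x": 0, "y": 0, "z": -11, "roll": 0}, {"x": 0, "y": 0, "z": -11, "roll": 0}, {"x": 0.25, "y": -0.95, "z": -11, "roll": 0}, {"x": 0.4, "y": -1.5, "z": -11, "roll": 0}, {"x": 0.52, "y": -2.0, "z": -11, "roll": 0}, {"x": 0.52, "y": -2.0, "z": -11, "roll": 0}]}}

```text
time: 9.67
tool_pos: [689.5, -174.8, 28.7]
tcp_rot: [3.137, 0.003, 1.829]
contact_force: [-0.5, -0.5, -0.3]
grip_width: 0.3
```

Call:
{"name": "arm_command", "arguments": {"targets": [{"x": 0.05, "y": -0.2, "z": 0, "roll": 0}, {"x": 0.1, "y": -0.4, "z": 0, "roll": 0}, {"x": 0.1, "y": -0.4, "z": 0, "roll": 0}]}}

```text
time: 9.92
tool_pos: [689.1, -177.0, 26.4]
tcp_rot: [3.141, 0.001, 1.831]
contact_force: [-0.8, -1.3, -0.1]
grip_width: 0.4
```

Call:
{"name": "arm_command", "arguments": {"targets": [{"x": 0.05, "y": -0.2, "z": 0, "roll": 0}, {"x": 0.05, "y": -0.2, "z": 0, "roll": 0}]}}

```text
time: 10.08
tool_pos: [689.4, -178.7, 25.9]
tcp_rot: [3.141, 0.0, 1.831]
contact_force: [-0.9, -0.5, 0.4]
grip_width: 0.3
```

Call:
{"name": "arm_command", "arguments": {"targets": [{"x": 0.05, "y": -0.2, "z": 0, "roll": 0}, {"x": 0.05, "y": -0.2, "z": 0, "roll": 0}]}}

```text
time: 10.25
tool_pos: [689.9, -180.7, 25.6]
tcp_rot: [3.142, 0.0, 1.831]
contact_force: [0.7, 0.4, -0.6]
grip_width: 0.3
```

Call:
{"name": "arm_command", "arguments": {"targets": [{"x": 0.05, "y": -0.2, "z": 0, "roll": 0}, {"x": 0.05, "y": -0.2, "z": 0, "roll": 0}]}}

```text
time: 10.42
tool_pos: [690.4, -182.8, 25.7]
tcp_rot: [3.141, 0.0, 1.831]
contact_force: [-1.0, 0.0, -0.2]
grip_width: 0.4
```

Call:
{"name": "arm_command", "arguments": {"targets": [{"x": 0.05, "y": -0.2, "z": 0, "roll": 0}, {"x": 0.05, "y": -0.2, "z": 0, "roll": 0}]}}

```text
time: 10.58
tool_pos: [690.6, -183.4, 25.7]
tcp_rot: [-3.141, -0.002, 1.831]
contact_force: [-0.5, 4.2, 1.5]
grip_width: 0.2
```

Call:
{"name": "arm_command", "arguments": {"targets": [{"x": 0.05, "y": -0.2, "z": 0, "roll": 0}, {"x": 0.05, "y": -0.2, "z": 0, "roll": 0}]}}

```text
time: 10.75
tool_pos: [690.6, -183.5, 25.7]
tcp_rot: [-3.14, -0.005, 1.832]
contact_force: [-4.2, 9.8, 4.6]
grip_width: 0.5
```

Call:
{"name": "arm_command", "arguments": {"targets": [{"x": 0.05, "y": -0.2, "z": 0, "roll": 0}, {"x": 0.08, "y": -0.3, "z": 0, "roll": 0}, {"x": 0.08, "y": -0.3, "z": 0, "roll": 0}]}}

```text
time: 11.0
tool_pos: [690.6, -183.6, 25.7]
tcp_rot: [-3.139, -0.01, 1.832]
contact_force: [-6.9, 18.8, 7.3]
grip_width: 0.4
```

Call:
{"name": "arm_command", "arguments": {"targets": [{"x": -0.25, "y": 1.0, "z": 0, "roll": 0}, {"x": -1.0, "y": 3.0, "z": 2, "roll": 0}, {"x": -1.5, "y": 5.0, "z": 6, "roll": 0}, {"x": -4, "y": 7.0, "z": 9, "roll": 0}, {"x": -8, "y": 8, "z": 10, "roll": 0}, {"x": -12, "y": 10, "z": 10, "roll": 0}, {"x": -15, "y": 13, "z": 10, "roll": 0}, {"x": -18, "y": 16, "z": 10, "roll": 0}]}}

```text
time: 11.67
tool_pos: [516.7, -35.6, 126.3]
tcp_rot: [3.14, 0.001, 1.829]
contact_force: [1.0, 1.4, 0.9]
grip_width: 0.4
```

Run:
```python
from plant import bot
from h import *
import cv2,pickle
for n in("scene","top"):
    c=bot.capture(n); pickle.dump(c,open(f"{n}5.pkl","wb"))
    i=c["img"][110:250,320:480] if n=="top" else c["img"][170:290,330:490]; cv2.imwrite(f"pics/{n}5.png",cv2.resize(i,None,fx=4,fy=4,interpolation=cv2.INTER_CUBIC))
# pads: TCP Y at seat
for t in([567.0,-216.7,0],[690.7,-183.5,0],[629.1,-207.9,0]): print("contact TCP Y",np.array(t)@Y)
```

```text
contact TCP Y -355.181381184601
contact TCP Y -354.89809817959474
contact TCP Y -362.6418516495201
```

View pics/top5.png

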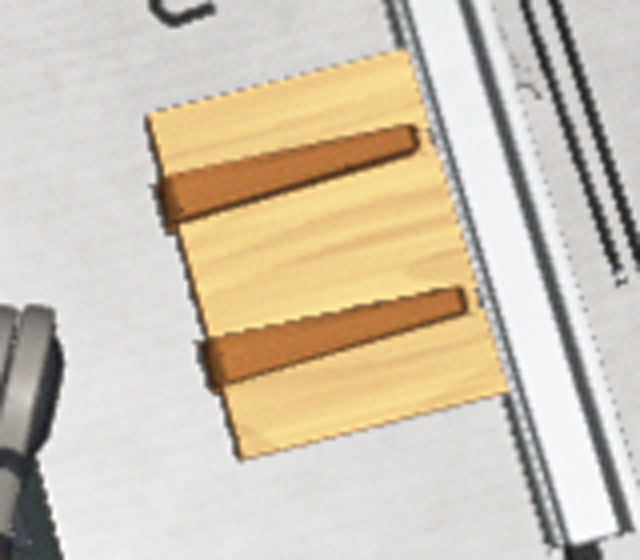

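View pics/scene5.png

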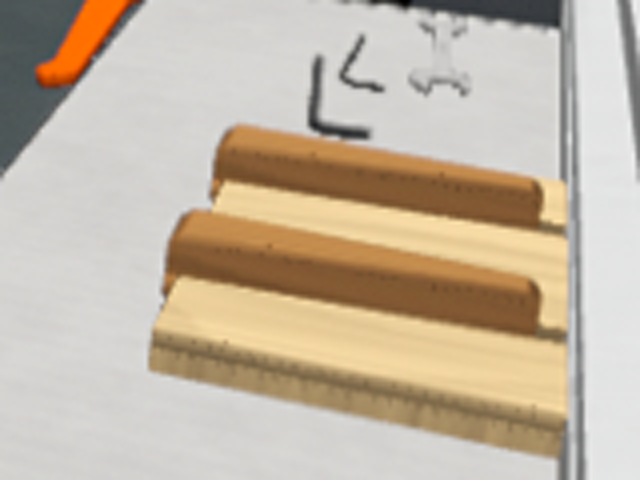

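The far batten moved in by a few pixels (its wide end went from px (153,185) to about (160,183)). By touch, the wide ends stand 7.5 and 7.7 mm proud of the panel edge, so both are home. The panel is still against the fence.

Run:
```python
from plant import bot
print(bot.get_obs()["time"],bot.close_job())
```

```text
the job is handed in; nothing more can be done
11.7667 None
```

The panel is square against the fence with both battens home. I handed the job in at about 11.8 s; no verdict came back.

- **Panel:** I pushed it at the middle of its long edge until it stopped against the fence at about 20 N. The last measurement, taken before the final batten push, put its centre about 103 mm from the fence (105 mm is touching, within the camera error) and its yaw at 0.256–0.261. It looked unchanged in the final pictures.
- **Projecting batten:** I pushed it along its housing until it wedged at about 22 N.
- **Other batten:** After that, it read about 5 mm further out than the one just seated (119 mm against 114 mm in the panel's frame). It had probably lagged while the panel was being pushed, so I seated it too, at about 20 N.
- **Final check by touch:** The wide ends stand about 7.5 and 7.7 mm proud of the panel edge; the expected value is about 7 mm. Camera readings ran 2–7 mm larger than that, so I trusted touch. Both battens look flat in the last pictures, but I did not measure their lift.
- **Tools:** The pencil, tape measure and try square had not moved, to within a fraction of a pixel. I checked that before seating the second batten and did not re-measure afterwards.

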